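Shorten the bench lamp's telescopic boom by one hole

ROBOT

A 6-joint arm with a two-finger parallel gripper is mounted at the origin on the work surface. World frame = base frame: x ahead of the robot, y to its left, z up, the work surface at z = 0. Lengths are in mm, angles in rad, forces in N, time in s.
With the tool pointing down it reaches from about 300 to 775 mm from the base axis. Payload 14.6 kg.
Tool frame: the origin (TCP) lies between the finger pads; the fingertips stand 19 mm ahead of it and the grasp point (between the pads) is the TCP; z points along the fingers, y is the line along which they close (so a half turn about z gives the same grasp; the last joint's range is limited). The gripper opens to 94 mm and grips with 3 to 60 N. Pads are 16 mm wide; open, the fingers measure 119 mm over their backs; the gripper's body (75 mm by 177 mm) begins 78 mm behind the grasp point.
Start: joints at [-1.236, 0.3, 1.521, -0, 1.321, -0.067], TCP at [215.084, -506.19, 224.446] pointing down, gripper open.
Joint ranges: [-3.03, 3.03], [-0.79, 2.21], [0.23, 2.52], [-1.04, 4.18], [0, 3.07], [-2.55, 2.55]. Speed limits (rad/s): [2.22, 2.22, 2.57, 3.14, 3.14, 3.14].

INTERFACE

Orientations are given as [roll, pitch, yaw] about the fixed x, y, z axes, in that order (R = Rz(yaw) Ry(pitch) Rx(roll)).
In Python, from cell import monitor, imaging, job, find_in, trace gives the robot as it stands. The module is installed in compiled form; this text tells all that it offers.
- The arm moves only by the tool arm_command, never from a script. Its argument "steps" is a list of rows, each a list of 5 numbers: the opening, from 0 (shut) to 1 (fully open), then the shift along the tool's x, y, z in mm, then the turn about the tool's z in degrees. In form: [[gripper, dx, dy, dz, turn], ...]. A call has 1 to 20 rows; each row is the pose to reach, as a shift and turn from the pose commanded when the call began, along the tool's axes at that moment; what a row does not reach only later rows make up. A row lasts 1/8 s, in which the tool goes at most 62.5 mm and 10.7 degrees, less where a joint would pass 70% of its speed; a pose out of reach is approached as far as the arm can. A call with a gripper value outside its range is refused whole. The fingers move at their own pace and stop on an object; "force" is the grip in N (left out, the last holds). Time passes only in rows, so rows that repeat a pose let the fingers close. It gives the time, the measured TCP pose, the force, the opening and the grip force at its end, in the units of the state.
- monitor.read_state(): the state, without advancing time (a new reading comes with each control period).
- imaging.camera(name): name is "side" or "top"; returns a dict with "img" (420x560x3 uint8, red, green, blue), "mtx" (3x3 intrinsics, pixels), "view" (4x4, takes a point from world to camera coordinates). Camera axes: x right, y down, z forward; pixel columns grow to the right and rows downward; lengths in mm; the calibration is good to about 2 mm. A picture is of the moment at which its call begins. There is no depth.
- job.sign_off(): hands the job in; it is judged then, once.
Trained networks look in a picture, given as the dict that the camera call returned (one of the last four; its "shot" number tells which), for a name from the list of things; names that differ only in an ending like _2 or _b are one class to them, and where a whole thing is asked for, a point or a joint stands for the part that bears it (a point fixed in the world has none). Each returns a list of dicts, best first, with "p" (0 to 1); they miss things now and then, are a little off and sometimes report something else, mostly with a low value. They report only what shows in the picture. A call takes as long as a camera call.
- find_in(picture, target): "rect" ([centre column, centre row, width, height] in pixels, round what is visible of it).
- trace(picture, target): "region" (420x560 bool, what is visible of it) and "rect" ([centre column, centre row, width, height] in pixels, round what is visible of it).
The state is a dict: "clock": time; "joints": joint angles; "qd": joint speeds; "effort": joint torques, N m; "eef_pos": TCP position; "eef_rot": TCP orientation; "wrist_force": force on the tool from outside, world axes, zero at the start; "moment": the same for the moment, N m; "finger_gap": finger opening in mm; "finger_force": force on a finger pad.
Only numpy, scipy, OpenCV 4.12 (cv2) and the standard library are available. Lean on these libraries where they do the work, as an engineer would, in place of code of your own. Each camera call takes 0.05 s, during which the arm holds its last target. There are 200 camera calls.

TASK

The yellow flood lamp on the leaning telescopic boom sticks out too far. Squeeze in the orange sprung button on the black collar, slide the collar and lamp down the boom to the very next hole, without running past it, so that the button pops right out again and locks, then let go. Leave the jar, the can and the crate where they stand.

Things in the scene. Friction and masses are not known exactly. Their poses are not given: they have to be found in the camera images.
- stand: Bench stand screwed down, immovable: dark steel foot 120 x 120 x 12 mm, origin under its centre on the table, two grey cheeks 72 mm high. From 50 mm above the origin a round aluminium tube, 20 mm diameter, about 285 mm long, rises towards the stand's +x at 0.70 rad (40 degrees) above level. It has three lock holes 40 mm apart, each under a red band; the collar starts at the uppermost, covering it.
- collar (a point): Centre, on the boom's axis, of the black collar, the lower end of the sliding part; a block 44 (x) by 36 (y) by 36 mm (z). x axis: up along the boom towards the lamp; y: level, across the boom, to the side with the orange button; z: square to the boom, upward, leaning 40 degrees back over the stand. Collar, flange, sleeve and lamp slide as one piece of about 0.45 kg.
- flange (a point): Centre, on the boom's axis, of the round black flange on the collar's upper end: 54 mm diameter, 6 mm thick, 25 mm up the boom from the collar's centre (axes as the collar's). Above it a bare sleeve of 28 mm diameter runs to the lamp head, 72 mm further. The flange's upper face is a good place to push the collar down the boom without touching the button.
- lamp (a point): Centre of the yellow lamp head, a box with black fins, 85 (x) by 130 (y) by 80 mm (z) plus 8 mm of fins on top, axes as the collar's, 142.5 mm up the boom from the collar's centre and 45 mm to its +z. It overhangs the collar: a gripper pointing straight down on the collar strikes it; one pointing along the collar's -z is clear.
- button_face (a point): Centre of the outer face of the orange round button, 20 mm in diameter, in the middle of the collar's +y side. At rest its face stands 9.5 mm proud of the collar (27.5 mm from the boom's axis). It moves in along the collar's -y. Squeezed between this face and the collar's opposite side the collar measures 45.5 mm, or 37.5 mm with the button fully in.
- button (a joint): How far the button is in, in m: 0 = right out, 0.008 = fully in (1.5 mm proud). Spring: 4 N at the start of the stroke, 9 N fully in. The lock lets go beyond about 0.0035. Once the collar is off a hole the button cannot come right out: it stays in at about 0.0035 unheld and travels with the collar until a hole comes, where it pops out to 0 and locks the collar.
- sleeve (a joint): How far the sliding part has moved down the boom from the uppermost hole, in m: holes at 0, 0.040 (the next one) and 0.080, with 0.001 to 0.002 of play each way. Friction of about 7 N holds it wherever it is left; its weight helps downhill by about 3 N, so it takes about 3 to 5 N to push it down. Locked while the button is out in a hole.
- jar_mid (a point): Centre, half-way up, of a loose glass jar with a red cap, 56 mm diameter, 75 mm high, standing on the table. A bystander.
- can_mid (a point): Centre, half-way up, of a loose blue can, 52 mm diameter, 95 mm high, standing on the table. A bystander.
- crate_mid (a point): Centre, half-way up, of a loose little orange slatted crate, 100 x 130 x 60 mm, on the table beyond the stand, under or near the lamp. A bystander.

How it is judged:
By the outcome, as a careful person would: the job done as asked, in the order asked, and still so for the second after the job is handed in, with the robot touching nothing.
It also fails if it takes over 48 s, if anything falls off the work surface, if the arm or the gripper's body presses on something with over 40 N, if the wrist force passes 120 N, or if a joint passes its speed limit or range.

## Working session

There is one attempt and no reset: what is moved stays moved. The work goes in short steps, Python scripts to look and compute and a tool call to move; the robot and the scene stay as the last step left them, time stands still between calls to the robot, and variables do not carry over. Pictures are saved under pics/ and viewed, at most 10 in all, crops included, and the job is handed in when it is done.

Besides the shell and the picture viewer there is one more tool, called as a command line: name --pt "numbers of a row" for each row, then --argument value for the rest. arm_command: Moves the arm, as the interface text tells. Its arguments: {"type":"object","properties":{"steps":{"type":"array","items":{"type":"array","items":{"type":"number"}}},"force":{"type":"number"}},"required":["steps"]}

```bash
mkdir -p pics; cat > h.py <<'E'
import numpy as np, cv2
from cell import monitor, imaging, job, find_in, trace
def save(c,n): cv2.imwrite(f'pics/{n}.png',c['img'][:,:,::-1])
def proj(c,p):
    p=np.atleast_2d(p); q=(c['view'][:3,:3]@p.T).T+c['view'][:3,3]; u=(c['mtx']@q.T).T; return u[:,:2]/u[:,2:]
E
python3 - <<'E'
from h import *
np.set_printoptions(precision=3,suppress=True)
for n in('side','top'):
    c=imaging.camera(n); save(c,n+'0'); print(n,c['mtx'].tolist(),c['view'].round(3).tolist())
    for t in('stand','collar','flange','lamp','button_face','jar_mid','can_mid','crate_mid'):
        print(t,[(np.round(r['rect'],1).tolist(),round(r['p'],2)) for r in find_in(c,t)[:2]])
print(monitor.read_state())
E
python3 -c "
import cv2,numpy as np
a=cv2.imread('pics/side0.png');b=cv2.imread('pics/top0.png')"
```

```text
side [[397.70616688470915, 0.0, 278.9147324335625], [0.0, 397.70616688470915, 214.71859806982667], [0.0, 0.0, 1.0]] [[0.878, -0.479, 0.009, -492.188], [-0.274, -0.517, -0.811, 319.313], [0.393, 0.709, -0.585, 581.488], [0.0, 0.0, 0.0, 1.0]]
stand [([320.1, 210.8, 182.5, 144.5], 0.91)]
collar [([354.6, 192.1, 113.5, 101.1], 0.79)]
flange [([352.9, 191.5, 111.8, 100.2], 0.91)]
lamp [([354.4, 189.8, 117.8, 103.2], 0.71)]
button_face [([243.4, 293.4, 31.9, 54.7], 0.73)]
jar_mid [([334.4, 247.8, 27.9, 34.7], 0.82)]
can_mid [([243.9, 294.9, 31.9, 52.4], 0.64)]
crate_mid [([381.0, 337.3, 70.6, 97.8], 0.69)]
top [[476.80021892242763, 0.0, 275.03009183274844], [0.0, 476.80021892242763, 216.80382372365733], [0.0, 0.0, 1.0]] [[-0.023, -1.0, -0.009, 25.217], [-0.983, 0.024, -0.18, 586.595], [0.18, 0.005, -0.984, 1029.402], [0.0, 0.0, 0.0, 1.0]]
stand [([285.6, 181.1, 163.4, 131.9], 0.92), ([317.7, 158.0, 97.0, 84.0], 0.43)]
collar [([317.1, 158.3, 97.1, 84.7], 0.86)]
flange [([320.9, 157.1, 95.4, 90.2], 0.93)]
lamp [([318.8, 159.8, 96.1, 88.4], 0.82)]
button_face []
jar_mid [([257.4, 155.4, 24.9, 29.3], 0.85)]
can_mid [([282.9, 263.2, 23.1, 27.9], 0.77), ([370.5, 185.9, 52.3, 74.2], 0.57)]
crate_mid [([370.6, 186.5, 57.6, 70.8], 0.75)]
{'clock': 0.9, 'joints': array([-1.236,  0.3  ,  1.521,  0.   ,  1.321, -0.067]), 'qd': array([ 0.   ,  0.002,  0.   ,  0.001, -0.001, -0.001]), 'effort': array([  0.001, -53.165, -35.291,   0.071,   0.021,  -0.   ]), 'eef_pos': array([ 215.081, -506.19 ,  224.437]), 'eef_rot': array([-3.142, -0.   ,  0.402]), 'wrist_force': array([-0.017, -0.418, -0.127]), 'moment': array([ 0.007,  0.01 , -0.003]), 'finger_force': 0.0, 'finger_gap': 94.03847204291466}
```

View pics/side0.png

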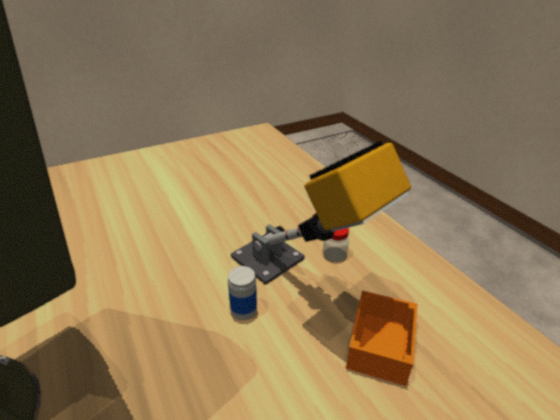

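View pics/top0.png

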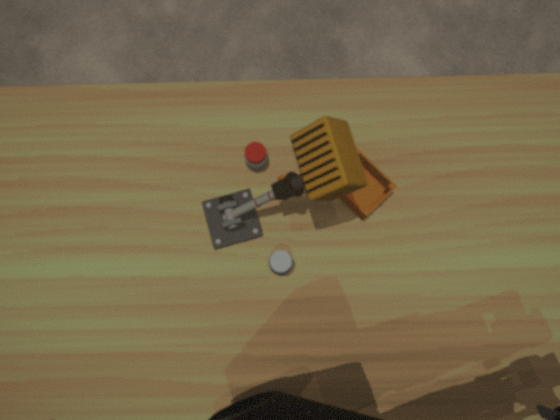

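The side view shows the collar near (316,229), the lamp near (358,188) and the stand foot near (267,257). The top view has the foot at (232,218), the collar at (287,186), an orange spot at (283,178) on the far side, and the jar just beyond it. Next I'll fit the stand pose.

```bash
python3 - <<'E'
from h import *
s=imaging.camera('side');t=imaging.camera('top')
np.savez('cams.npz',**{k+n:c[k] for n,c in(('s',s),('t',t)) for k in('img','mtx','view')})
a=cv2.resize(s['img'][130:290,220:420],(800,600)[:2] and (750,600),interpolation=cv2.INTER_CUBIC)
b=cv2.resize(t['img'][110:270,195:395],(750,600),interpolation=cv2.INTER_CUBIC)
cv2.imwrite('pics/zs.png',a[:,:,::-1]);cv2.imwrite('pics/zt.png',b[:,:,::-1])
for n,c in(('s',s),('t',t)):
    for k in('lamp','stand','button','flange','collar'):
        r=trace(c,k)
        if r:
            m=r[0]['region'];ys,xs=np.nonzero(m);print(n,k,r[0]['p'],m.sum(),xs.min(),xs.max(),ys.min(),ys.max())
E
```

```text
s lamp 0.81 6875 298 410 141 241
s stand 0.55 9207 230 410 140 282
s flange 0.76 6758 298 410 141 241
s collar 0.74 6633 298 410 141 241
t lamp 0.62 5376 272 367 116 200
t stand 0.84 7914 203 367 116 248
t flange 0.78 5416 271 367 116 200
t collar 0.76 5305 272 367 116 200
```

View pics/zs.png

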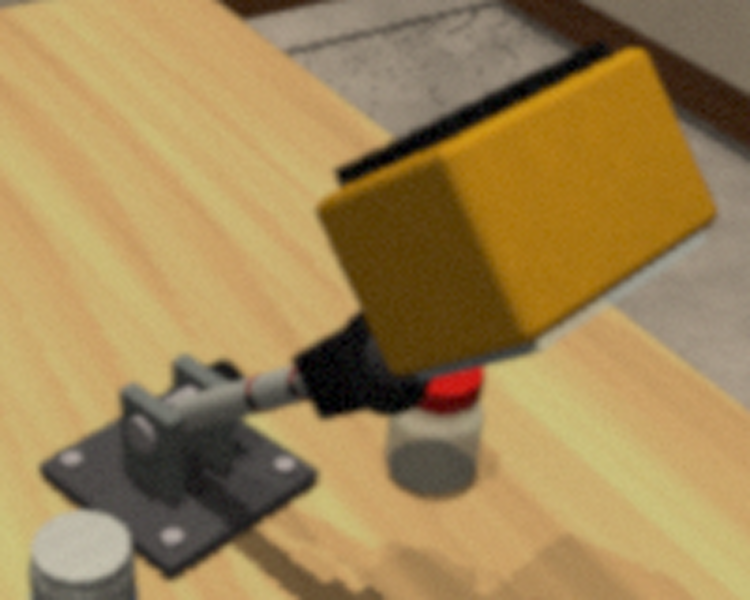

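View pics/zt.png

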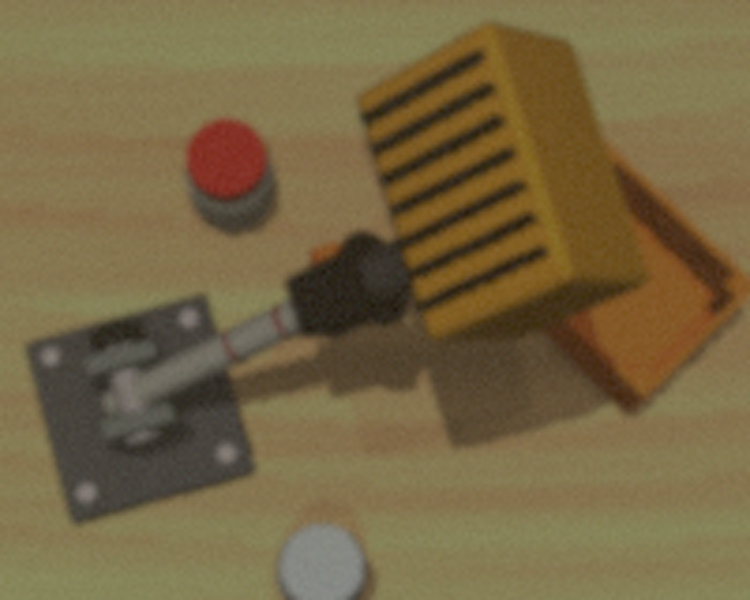

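```bash
cat > fit.py <<'E'
from h import *
from scipy.optimize import least_squares
Z=np.load('cams.npz');C={n:dict(mtx=Z['mtx'+n],view=Z['view'+n]) for n in'st'}
off={'s':(220,130),'t':(195,110)}
B=.70
def frames(p):
    x,y,w,s=p; h=np.array([np.cos(w),np.sin(w),0]);k=np.array([0,0,1.]);Y=np.cross(k,h)
    X=np.cos(B)*h+np.sin(B)*k; Zc=np.cross(X,Y); o=np.array([x,y,0]); return o,h,Y,X,Zc,o+50*k+s*X
F=lambda a,b:('f',a,b,12); L=lambda a,b,c:('l',a,b,c)
obs=[('t',(27,345),F(-60,60)),('t',(205,296),F(60,60)),('t',(253,470),F(60,-60)),('t',(76,522),F(-60,-60)),
('s',(42,468),F(-60,-60)),('s',(170,577),F(60,-60)),('s',(315,474),F(60,60)),
('s',(438,158),L(185,-65,85)),('s',(530,340),L(185,-65,5)),('s',(640,50),L(185,65,85)),('s',(715,212),L(185,65,5)),('s',(320,207),L(100,-65,85)),('s',(395,375),L(100,-65,5)),
('t',(360,100),L(100,65,85)),('t',(490,25),L(185,65,85)),('t',(570,275),L(185,-65,85)),('t',(435,337),L(100,-65,85)),('t',(575,45),L(185,65,5)),('t',(645,275),L(185,-65,5))]
def pt(p,m):
    o,h,Y,X,Zc,c=frames(p); t,a,b,z=m
    return o+a*h+b*Y+np.array([0,0,z]) if t=='f' else c+a*X+b*Y+z*Zc
def res(p): return np.concatenate([proj(C[n],pt(p,m))[0]-(np.array(off[n])+(np.array(z)+.5)/3.75-.5) for n,z,m in obs])
if __name__=='__main__':
    r=least_squares(res,[600,80,-1.2,200],loss='soft_l1',x_scale=[10,10,.1,10]);p=r.x
    np.set_printoptions(precision=1,suppress=True)
    print(p[2],p);print(res(p).reshape(-1,2))
    o,h,Y,X,Zc,c=frames(p);np.save('p.npy',p);print('h',h.round(3),'collar',c,'next',c-40*X,'btn',c+27.5*Y,'flange',c+25*X,'lamp corner',c+100*X+85*Zc)
    R=[]
    for nm,z,sr,tr in(('jar',75/2,(334.4,247.8),(257.4,155.4)),('can',47,(243.4,293.4),(282.9,263.2)),('crate',30,(381,337.3),(370,186))):
        q=least_squares(lambda q:np.r_[proj(C['s'],[*q,z])[0]-sr,proj(C['t'],[*q,z])[0]-tr],[600,0]);print(nm,q.x,q.fun)
E
python3 fit.py
```

```text
-1.3119863628057058 [592.9 112.8  -1.3 167.5]
[[-0.6 -0. ]
 [ 0.6 -0.7]
 [ 1.5  0.7]
 [-0.7  1.1]
 [-1.4 -0.9]
 [ 0.3 -1.6]
 [ 1.8 -0.6]
 [ 0.6 -2.4]
 [ 1.3  2.6]
 [ 1.7 -2. ]
 [ 3.4  2.1]
 [-4.5  0.7]
 [-1.9  3.1]
 [-3.4 -0.5]
 [-1.4 -1.6]
 [ 0.3  2.1]
 [-2.8  3.1]
 [-0.4 -1.5]
 [ 2.8  2.7]]
h [ 0.3 -1.   0. ] collar [625.7 -11.  157.9] next [617.9  18.5 132.1] btn [652.3  -4.  157.9] flange [630.6 -29.5 174. ] lamp corner [631.3 -32.  287.3]
jar [730.8  46.9] [ 1.9 -4.   1.3  3. ]
can [483.6  -1.6] [-0.2  1.3 -1.  -0.7]
crate [ 657.3 -197.7] [ 2.6  3.9 -6.3  1. ]
```

arm_command --pt "1 0 60 0 0" --pt "1 0 120 0 0" --pt "1 0 180 0 0" --pt "1 0 220 0 0" --pt "1 0 260 0 0" --pt "1 0 300 0 0" --pt "1 0 300 0 0" --pt "1 0 300 0 0"

```text
clock: 2.5
eef_pos: [324.6, -763.9, 220.2]
eef_rot: [3.124, 0.0, 0.402]
wrist_force: [0.7, 0.1, 1.0]
finger_gap: 94.2
finger_force: 0.0
```

```bash
python3 - <<'E'
from h import *
print(monitor.read_state())
E
```

```text
{'clock': 2.5, 'joints': array([-1.21327442e+00,  1.10822257e+00,  2.34556770e-01,  6.63863408e-04,
        1.78112197e+00, -4.41864581e-02]), 'qd': array([-2.34599400e-05, -4.86171158e-02, -4.90994704e-04, -1.89168408e-03,
        1.33841433e-03, -9.26634335e-04]), 'effort': array([-1.08704951e-01, -8.26462483e+01, -4.28024125e+01,  6.48649014e-02,
       -5.69736032e-03,  2.60874971e-03]), 'eef_pos': array([ 324.63221399, -763.93300982,  220.21923976]), 'eef_rot': array([3.12388996e+00, 1.35375659e-04, 4.01851512e-01]), 'wrist_force': array([0.71217322, 0.085643  , 0.9905346 ]), 'moment': array([ 0.02155185,  0.01590971, -0.06751586]), 'finger_force': 0.0, 'finger_gap': 94.17670301467365}
```

arm_command --pt "1 0 50 0 0" --pt "1 0 100 0 0" --pt "1 0 150 0 0" --pt "1 0 200 0 0" --pt "1 0 200 0 0" --pt "1 0 200 0 0"

```text
clock: 3.25
eef_pos: [332.8, -783.3, 181.3]
eef_rot: [3.084, -0.0, 0.402]
wrist_force: [-0.1, 0.1, 0.0]
finger_gap: 93.7
finger_force: 0.0
```

```bash
python3 - <<'E'
from h import *
s=monitor.read_state();print(s['joints'],s['eef_pos'],s['eef_rot'])
E
```

```text
[-1.21278709  1.15555419  0.23465376  0.00256626  1.69354581 -0.04337225] [ 332.82164339 -783.30614394  181.25362199] [ 3.08369818e+00 -1.57195621e-05  4.01769834e-01]
```

arm_command --pt "1 0 -50 0 0" --pt "1 0 -100 0 0" --pt "1 0 -150 0 0" --pt "1 0 -150 0 0"

```text
clock: 3.75
eef_pos: [273.7, -644.2, 173.0]
eef_rot: [3.083, 0.0, 0.402]
wrist_force: [0.9, -1.4, 0.6]
finger_gap: 93.5
finger_force: 0.0
```

arm_command --pt "1 0 60 0 0" --pt "1 0 120 0 0" --pt "1 0 180 0 0" --pt "1 0 240 0 0" --pt "1 0 300 0 0" --pt "1 0 360 0 0" --pt "1 0 420 0 0" --pt "1 0 480 0 0"

```text
clock: 4.75
eef_pos: [339.8, -799.9, 154.9]
eef_rot: [3.038, 0.0, 0.402]
wrist_force: [-0.2, 0.1, -0.6]
finger_gap: 93.5
finger_force: 0.0
```

arm_command --pt "1 0 60 0 0" --pt "1 0 60 0 0"

```text
clock: 5.0
eef_pos: [343.6, -808.9, 149.2]
eef_rot: [3.004, 0.0, 0.402]
wrist_force: [-0.1, -0.5, 0.6]
finger_gap: 93.8
finger_force: 0.0
```

arm_command --pt "1 0 400 0 0" --pt "1 0 400 0 0"

```text
clock: 5.25
eef_pos: [348.3, -819.8, 144.3]
eef_rot: [2.962, 0.0, 0.402]
wrist_force: [0.2, -0.5, -0.1]
finger_gap: 94.5
finger_force: 0.0
```

arm_command --pt "1 -60 -20 0 0" --pt "1 -120 -30 0 0" --pt "1 -170 -30 0 0"

```text
clock: 5.62
eef_pos: [177.7, -859.4, 140.0]
eef_rot: [2.962, 0.001, 0.401]
wrist_force: [0.9, -0.4, -0.0]
finger_gap: 94.0
finger_force: 0.0
```

arm_command --pt "1 -80 400 0 0" --pt "1 -80 400 0 0"

```text
clock: 5.88
eef_pos: [184.2, -880.8, 136.0]
eef_rot: [2.929, 0.006, 0.399]
wrist_force: [-0.6, -0.1, -0.7]
finger_gap: 93.8
finger_force: 0.0
```

arm_command --pt "1 -80 400 60 0" --pt "1 -80 400 60 0"

```text
clock: 6.12
eef_pos: [189.2, -894.4, 131.3]
eef_rot: [2.878, 0.017, 0.399]
wrist_force: [0.2, 0.2, 0.1]
finger_gap: 94.2
finger_force: 0.0
```

arm_command --pt "1 -80 400 60 0" --pt "1 -80 400 60 0"

```text
clock: 6.38
eef_pos: [191.8, -905.4, 126.0]
eef_rot: [2.838, 0.025, 0.396]
wrist_force: [-0.8, 0.2, 0.6]
finger_gap: 93.7
finger_force: 0.0
```

arm_command --pt "1 -80 400 60 0" --pt "1 -80 400 60 0"

```text
clock: 6.62
eef_pos: [194.0, -915.6, 126.4]
eef_rot: [2.797, 0.033, 0.393]
wrist_force: [-0.1, -0.3, -0.0]
finger_gap: 94.1
finger_force: 0.0
```

arm_command --pt "1 -80 400 80 0" --pt "1 -80 400 80 0"

```text
clock: 6.88
eef_pos: [196.3, -925.6, 126.6]
eef_rot: [2.757, 0.04, 0.39]
wrist_force: [-0.3, 0.3, -0.2]
finger_gap: 93.8
finger_force: 0.0
```

arm_command --pt "1 -80 400 100 0" --pt "1 -80 400 100 0"

```text
clock: 7.12
eef_pos: [198.5, -935.5, 126.7]
eef_rot: [2.716, 0.048, 0.387]
wrist_force: [-0.9, -0.5, 0.1]
finger_gap: 93.9
finger_force: 0.0
```

arm_command --pt "1 -80 400 100 0" --pt "1 -80 400 100 0"

```text
clock: 7.38
eef_pos: [200.4, -944.7, 131.5]
eef_rot: [2.675, 0.055, 0.383]
wrist_force: [0.2, 0.2, 0.5]
finger_gap: 93.9
finger_force: 0.0
```

arm_command --pt "1 -80 400 120 0" --pt "1 -80 400 120 0"

```text
clock: 7.62
eef_pos: [202.3, -953.5, 135.6]
eef_rot: [2.636, 0.062, 0.38]
wrist_force: [0.1, -0.2, 0.6]
finger_gap: 93.9
finger_force: 0.0
```

arm_command --pt "1 -80 400 140 0" --pt "1 -80 400 140 0"

```text
clock: 7.88
eef_pos: [204.0, -962.1, 139.4]
eef_rot: [2.597, 0.069, 0.376]
wrist_force: [0.3, 0.6, 0.6]
finger_gap: 94.1
finger_force: 0.0
```

```bash
cat >> h.py <<'E'
from scipy.spatial.transform import Rotation as Ro
def pose():
    s=monitor.read_state(); return s,s['eef_pos'],Ro.from_euler('xyz',s['eef_rot']).as_matrix()
E
python3 - <<'E'
from h import *
s,P,R=pose();print(s['joints'],P,R[:,2],np.arccos(-R[2,2]),np.degrees(np.arctan2(R[1,2],R[0,2])))
E
```

```text
[-1.41305753  1.24781203  0.23575003  0.06110322  1.11231038 -0.24896666] [ 204.04273399 -962.08996803  139.41713966] [ 0.13558856 -0.50384426 -0.85308657] 0.5489237443133853 -74.93806659896428
```

arm_command --pt "1 -80 400 150 0" --pt "1 -80 400 150 0"

```text
clock: 8.12
eef_pos: [205.7, -970.1, 145.5]
eef_rot: [2.558, 0.075, 0.372]
wrist_force: [-0.3, 0.2, -0.7]
finger_gap: 93.7
finger_force: 0.0
```

arm_command --pt "1 -80 400 160 0" --pt "1 -80 400 160 0"

```text
clock: 8.38
eef_pos: [207.0, -977.6, 153.4]
eef_rot: [2.52, 0.082, 0.367]
wrist_force: [0.4, 0.1, -0.2]
finger_gap: 93.6
finger_force: 0.0
```

arm_command --pt "1 -80 400 170 0" --pt "1 -80 400 170 0"

```text
clock: 8.62
eef_pos: [208.2, -984.5, 162.7]
eef_rot: [2.483, 0.087, 0.363]
wrist_force: [0.2, 0.3, 0.1]
finger_gap: 94.0
finger_force: 0.0
```

```bash
cat > rel.py <<'E'
from h import *
import sys; sys.path.insert(0,'.')
from fit import frames
np.set_printoptions(precision=2,suppress=True)
p=np.load('p.npy');o,h,Y,X,Zc,c=frames(p)
s,P,R=pose()
tl=np.arccos(-R[2,2]);print('clock',s['clock'],'J',s['joints'],'P',P,'tilt',tl,'az',np.degrees(np.arctan2(R[1,2],R[0,2])))
a=np.degrees(np.arctan2(Y@R[:,1],Y@R[:,0])); print('turn so tool y // Y:',((a-90+90)%180)-90, a-90)
Rc=np.c_[X,Y,Zc];print('TCP in collar',Rc.T@(P-c),'tool axes in collar\n',Rc.T@R)
print('gap',s['finger_gap'],'f',s['finger_force'],'wf',s['wrist_force'],'wf collar',Rc.T@s['wrist_force'])
for n,d in eval(sys.argv[1]) if len(sys.argv)>1 else []:
    g=c+Rc@np.array(d,float); print(n,'world',g,'shift tool',R.T@(g-P))
E
python3 rel.py "[('pre',(0,0,220))]"
```

```text
clock 8.625 J [-1.41  1.24  0.24  0.07  1.01 -0.25] P [ 208.23 -984.46  162.7 ] tilt 0.6639754160004405 az -75.64501792819183
turn so tool y // Y: -82.22346159998291 -82.22346159998291
TCP in collar [ 641.1  -652.71 -533.69] tool axes in collar
 [[-0.14  0.99 -0.04]
 [ 0.99  0.14 -0.01]
 [-0.   -0.04 -1.  ]]
gap 93.95886514583513 f 0.0 wf [0.19 0.32 0.14] wf collar [-0.11  0.27  0.27]
pre world [589.44 125.98 326.15] shift tool [ 733.38 -573.89 -733.42]
```

arm_command --pt "1 0 0 -60 -10" --pt "1 0 0 -120 -20" --pt "1 0 0 -180 -30" --pt "1 0 0 -240 -40" --pt "1 0 0 -300 -50" --pt "1 0 0 -360 -60" --pt "1 0 0 -400 -70" --pt "1 0 0 -420 -82" --pt "1 0 0 -420 -82"

```text
clock: 9.75
eef_pos: [144.0, -733.2, 496.2]
eef_rot: [-3.139, 0.667, 1.825]
wrist_force: [-0.1, -0.3, 0.2]
finger_gap: 93.9
finger_force: 0.0
```

```bash
python3 rel.py "[('high',(60,0,420)),('pre',(0,0,220))]"
```

```text
clock 9.75 J [-1.45  0.36  0.96  0.09  1.17 -1.71] P [ 143.97 -733.18  496.16] tilt 0.666961782418525 az -75.68208744812416
turn so tool y // Y: -0.210538783470966 -0.210538783470966
TCP in collar [ 657.56 -650.52 -111.57] tool axes in collar
 [[-1.    0.   -0.03]
 [ 0.    1.   -0.01]
 [ 0.03 -0.01 -1.  ]]
gap 93.92230135374024 f 0.0 wf [-0.06 -0.32  0.2 ] wf collar [ 0.35 -0.14 -0.04]
high world [568.21 206.17 517.77] shift tool [ 617.18  645.42 -515.11]
pre world [589.44 125.98 326.15] shift tool [ 670.54  646.34 -313.24]
```

arm_command --pt "1 35 36 -29 0" --pt "1 70 72 -58 0" --pt "1 105 108 -87 0" --pt "1 140 144 -116 0" --pt "1 175 180 -145 0" --pt "1 210 216 -174 0" --pt "1 245 252 -203 0" --pt "1 280 288 -232 0" --pt "1 315 324 -260 0" --pt "1 350 360 -290 0" --pt "1 385 396 -319 0" --pt "1 420 432 -348 0"

```text
clock: 11.25
eef_pos: [427.1, -95.8, 507.7]
eef_rot: [-3.141, 0.664, 1.821]
wrist_force: [0.0, -0.5, 0.6]
finger_gap: 93.6
finger_force: 0.0
```

```bash
python3 rel.py "[('high',(60,0,420)),('pre',(0,0,220))]"
```

```text
clock 11.25 J [ 0.05 -0.13  1.46 -0.65  1.63 -0.3 ] P [427.09 -95.79 507.72] tilt 0.6635895410586797 az -75.67441452650722
turn so tool y // Y: -0.38599355991347295 -0.38599355991347295
TCP in collar [ 249.16 -213.7   247.54] tool axes in collar
 [[-1.    0.01 -0.04]
 [ 0.01  1.   -0.01]
 [ 0.04 -0.01 -1.  ]]
gap 93.62249047401475 f 0.0 wf [ 0.01 -0.54  0.58] wf collar [ 0.78 -0.13  0.11]
high world [568.21 206.17 517.77] shift tool [ 196.74  211.48 -166.61]
pre world [589.44 125.98 326.15] shift tool [249.43 212.22  35.44]
```

arm_command --pt "1 42 36 6 0" --pt "1 84 72 12 0" --pt "1 126 108 18 0" --pt "1 168 144 24 0" --pt "1 210 180 30 0" --pt "1 250 212 35 0" --pt "1 250 212 35 0"

```text
clock: 12.12
eef_pos: [587.8, 126.7, 321.4]
eef_rot: [-3.132, 0.664, 1.829]
wrist_force: [-0.3, -0.0, 0.2]
finger_gap: 93.9
finger_force: 0.0
```

```bash
python3 - <<'E'
from h import *
s=imaging.camera('side');t=imaging.camera('top')
b=np.vstack([s['img'][90:300,120:500],t['img'][60:270,120:500]])
cv2.imwrite('pics/pre.png',cv2.resize(b,None,fx=1.4,fy=1.4,interpolation=cv2.INTER_CUBIC)[:,:,::-1])
E
python3 rel.py "[('grasp',(-2,0,0))]"
```

```text
clock 12.225 J [ 0.4   0.42  1.25 -0.65  1.59  0.18] P [587.31 124.91 325.8 ] tilt 0.6636928582711713 az -75.72812470939695
turn so tool y // Y: -0.27653131532143505 -0.27653131532143505
TCP in collar [  0.14  -2.33 219.42] tool axes in collar
 [[-1.    0.   -0.04]
 [ 0.    1.   -0.01]
 [ 0.04 -0.01 -1.  ]]
gap 94.53508254197133 f 0.0 wf [-0.47 -0.05  0.47] wf collar [ 0.25 -0.47  0.41]
grasp world [625.32  -9.55 156.59] shift tool [ -5.81   3.67 219.34]
```

View pics/pre.png

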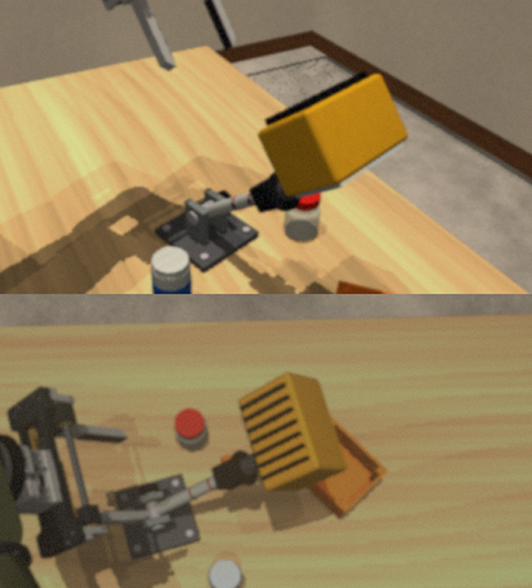

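```bash
python3 - <<'E'
from fit import *
p=np.load('p.npy');np.set_printoptions(precision=1,suppress=True)
for n in 'ts':
  for nm,d in(('c',(0,0,0)),('lo y+ z+',(-22,18,18)),('lo y- z+',(-22,-18,18)),('lo y- z-',(-22,-18,-18)),('btn',(0,27.5,0)),('btn side',(-10,23,0)),('fl top',(25,0,27)),('fl bot',(25,0,-27)),('fl y-',(25,-27,0)),('band',(-40,0,10))):
    print(n,nm,(proj(C[n],pt(p,('l',*d)))[0]-off[n]+.5)*3.75-.5)
E
```

```text
t c [338.9 297.9]
t lo y+ z+ [280.5 281.7]
t lo y- z+ [298.5 342.7]
t lo y- z- [338.4 341.9]
t btn [325.  251.6]
t btn side [314.  265.8]
t fl top [342.8 280.6]
t fl bot [401.9 281.9]
t fl y- [387.2 327.8]
t band [275.2 323.5]
s c [352.8 371.4]
s lo y+ z+ [335.3 331.9]
s lo y- z+ [285.3 361.3]
s lo y- z- [316.9 426.6]
s btn [390.1 348.4]
s btn side [371.7 355.6]
s fl top [360.2 311.6]
s fl bot [409.  413.6]
s fl y- [346.  386.8]
s band [296.9 366.8]
```

arm_command --pt "1 -1 1 55 0" --pt "1 -3 2 110 0" --pt "1 -5 4 160 0" --pt "1 -5 4 195 0" --pt "1 -5 4 217 0" --pt "1 -5 4 217 0"

```text
clock: 12.98
eef_pos: [624.8, -8.8, 159.1]
eef_rot: [-3.14, 0.663, 1.821]
wrist_force: [0.0, -0.7, 0.9]
finger_gap: 94.0
finger_force: 0.0
```

```bash
python3 - <<'E'
from h import *
s=imaging.camera('side');t=imaging.camera('top')
b=np.vstack([s['img'][140:270,220:420],t['img'][120:250,180:380]])
cv2.imwrite('pics/at.png',cv2.resize(b,None,fx=2.3,fy=2.3,interpolation=cv2.INTER_CUBIC)[:,:,::-1])
E
python3 rel.py
```

```text
clock 13.075 J [ 0.18  0.53  1.48 -0.73  1.18  0.23] P [625.43  -7.4  160.45] tilt 0.6635780302480571 az -75.50872072957054
turn so tool y // Y: -0.35497915690714876 -0.35497915690714876
TCP in collar [-1.08  0.66  4.27] tool axes in collar
 [[-1.    0.01 -0.04]
 [ 0.01  1.   -0.  ]
 [ 0.04 -0.   -1.  ]]
gap 94.06486904385595 f 0.0 wf [-0.28 -0.87  0.66] wf collar [ 1.01 -0.49  0.01]
```

View pics/at.png

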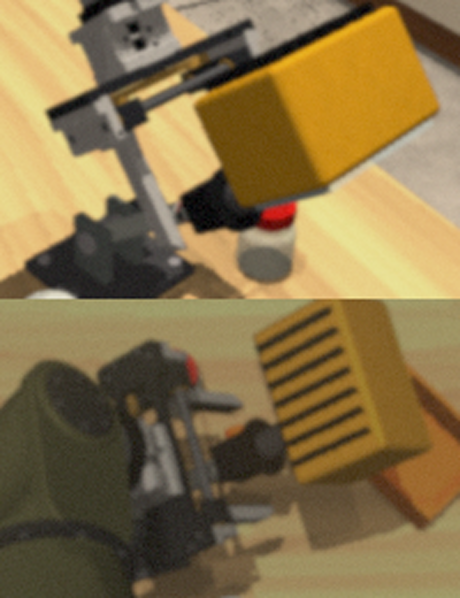

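```bash
python3 - <<'E'
from fit import *
s,P,R=pose();p=np.load('p.npy');o,h,Y,X,Zc,c=frames(p)
for y in(53,-53):
  for n in'ts':
    print(n,y,[proj(C[n],P+R@np.array([x,y,19]))[0].round(1) for x in(-8,0,8)])
print('btn',proj(C['t'],c+27.5*Y))
E
```

```text
t 53 [array([284.6, 164.2]), array([281.7, 165.7]), array([278.8, 167.1])]
s 53 [array([338.4, 223.5]), array([335.6, 224.1]), array([332.8, 224.7])]
t -53 [array([298.6, 211.8]), array([295.6, 213.1]), array([292.6, 214.3])]
s -53 [array([299.1, 248.2]), array([296.4, 248.7]), array([293.8, 249. ])]
btn [[281.29091571 176.71736976]]
```

arm_command --force 20 --pt "0.6 -2 0 3 0" --pt "0.4 -2 0 3 0" --pt "0.3 -2 0 3 0" --pt "0.3 -2 0 3 0" --pt "0.3 -2 0 3 0" --pt "0.3 -2 0 3 0"

```text
clock: 13.82
eef_pos: [626.8, -10.4, 157.7]
eef_rot: [3.142, 0.663, 1.825]
wrist_force: [8.1, 0.8, -2.4]
finger_gap: 42.2
finger_force: 20.0
```

```bash
python3 rel.py
```

```text
clock 13.825 J [ 0.17  0.54  1.48 -0.73  1.18  0.23] P [626.77 -10.36 157.69] tilt 0.6631398876818568 az -75.44924081841332
turn so tool y // Y: -0.22579794808162035 -0.22579794808162035
TCP in collar [-0.41  1.19  0.09] tool axes in collar
 [[-1.    0.   -0.04]
 [ 0.    1.   -0.  ]
 [ 0.04 -0.   -1.  ]]
gap 42.18569823475547 f 20.001474916934967 wf [ 8.07  0.75 -2.44] wf collar [-0.55  7.99 -2.73]
```

arm_command --pt "0.3 0 0 0 0" --pt "0.3 0 1 0 0" --pt "0.3 0 2 0 0" --pt "0.3 0 2 0 0"

```text
clock: 14.32
eef_pos: [628.7, -9.9, 157.7]
eef_rot: [-3.141, 0.663, 1.825]
wrist_force: [6.7, 1.2, -2.2]
finger_gap: 42.4
finger_force: 20.0
```

```bash
python3 rel.py
```

```text
clock 14.325 J [ 0.17  0.54  1.47 -0.73  1.18  0.23] P [628.69  -9.87 157.67] tilt 0.6632003585749484 az -75.46432457765061
turn so tool y // Y: -0.22325010853994343 -0.22325010853994343
TCP in collar [-0.41  3.18  0.07] tool axes in collar
 [[-1.    0.   -0.04]
 [ 0.    1.   -0.  ]
 [ 0.04 -0.   -1.  ]]
gap 42.370258901437815 f 19.99973773956299 wf [ 6.72  1.18 -2.24] wf collar [-1.    6.8  -2.08]
```

arm_command --force 40 --pt "0.2 0 0 0 0" --pt "0.2 0 0 0 0" --pt "0.2 0 0 0 0"

```text
clock: 14.7
eef_pos: [628.7, -9.9, 157.7]
eef_rot: [-3.141, 0.663, 1.825]
wrist_force: [6.2, 0.4, -1.6]
finger_gap: 41.4
finger_force: 40.0
```

```bash
python3 rel.py; python3 - <<'E'
from h import *
s=imaging.camera('side');t=imaging.camera('top')
b=np.vstack([s['img'][170:260,260:400],t['img'][130:220,220:360]])
cv2.imwrite('pics/sq.png',cv2.resize(b,None,fx=3.3,fy=3.3,interpolation=cv2.INTER_CUBIC)[:,:,::-1])
E
```

```text
clock 14.7 J [ 0.17  0.54  1.47 -0.73  1.18  0.23] P [628.68  -9.87 157.65] tilt 0.6631494247621126 az -75.46382132631027
turn so tool y // Y: -0.22294112617534267 -0.22294112617534267
TCP in collar [-0.42  3.16  0.06] tool axes in collar
 [[-1.    0.   -0.04]
 [ 0.    1.   -0.  ]
 [ 0.04 -0.   -1.  ]]
gap 41.36792333375961 f 39.99969843775034 wf [ 6.24  0.44 -1.6 ] wf collar [-0.13  6.14 -1.98]
```

View pics/sq.png

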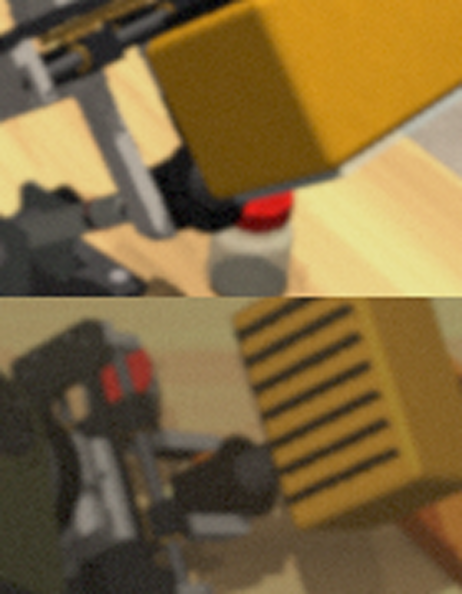

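arm_command --force 20 --pt "0.2 0 -1 0 0" --pt "0.2 0 -2 0 0" --pt "0.2 0 -2 0 0"

```text
clock: 15.18
eef_pos: [626.8, -10.4, 157.7]
eef_rot: [3.141, 0.663, 1.825]
wrist_force: [8.1, 0.9, -3.9]
finger_gap: 42.0
finger_force: 20.0
```

arm_command --pt "0.2 0 -2 0 0" --pt "0.2 0 -3 0 0" --pt "0.2 0 -3 0 0"

```text
clock: 15.55
eef_pos: [624.6, -10.9, 157.7]
eef_rot: [3.139, 0.663, 1.825]
wrist_force: [14.4, 0.4, -5.7]
finger_gap: 42.2
finger_force: 20.0
```

arm_command --pt "0.2 -4 0 0 0" --pt "0.2 -4 0 0 0"

```text
clock: 15.8
eef_pos: [625.1, -13.2, 159.6]
eef_rot: [3.14, 0.662, 1.825]
wrist_force: [13.2, 6.2, -8.2]
finger_gap: 42.2
finger_force: 20.0
```

```bash
python3 rel.py; python3 - <<'E'
from h import *
t=np.mean([imaging.camera('top')['img'][150:210,250:320].astype(float) for _ in range(3)],0)
s=np.mean([imaging.camera('side')['img'][190:250,280:350].astype(float) for _ in range(3)],0)
b=np.hstack([s,t])*1.5
cv2.imwrite('pics/q.png',cv2.resize(b.clip(0,255).astype(np.uint8),(798,342),interpolation=cv2.INTER_CUBIC)[:,:,::-1])
from fit import frames,C
p=np.load('p.npy');o,h,Y,X,Zc,c=frames(p);_,P,R=pose()
for n,of in(('s',(280,190)),('t',(250,150))):
  f=lambda q:((proj(C[n],q)[0]-of)*5.7+(0 if n=='s' else np.array([399,0]))).round()
  print(n,'tips inner',[f(P+R@np.array([x,y,19])) for y in(21,-21) for x in(-8,8)],'collar',[f(c+X*a+Y*b+Zc*d) for a,b,d in((-22,18,18),(22,18,18),(22,-18,18),(-22,-18,18),(0,27.5,0),(25,0,27),(25,27,0),(25,-27,0))])
E
```

```text
clock 15.8 J [ 0.17  0.53  1.49 -0.73  1.17  0.22] P [625.14 -13.19 159.62] tilt 0.6615456747678523 az -75.25424057717274
turn so tool y // Y: -0.19288246615352023 -0.19288246615352023
TCP in collar [ 2.61 -1.11  0.08] tool axes in collar
 [[-1.    0.   -0.04]
 [ 0.    1.   -0.  ]
 [ 0.04 -0.   -1.  ]]
gap 42.18740447011325 f 19.999262988567352 wf [13.24  6.23 -8.24] wf collar [-7.33 14.39 -4.61]
s tips inner [array([278., 243.]), array([246., 249.]), array([190., 300.]), array([159., 305.])] collar [array([166., 160.]), array([248., 135.]), array([171., 181.]), array([ 90., 205.]), array([249., 186.]), array([203., 130.]), array([297., 172.]), array([182., 244.])]
t tips inner [array([635., 163.]), array([602., 179.]), array([668., 270.]), array([634., 285.])] collar [array([510., 198.]), array([599., 152.]), array([628., 248.]), array([537., 291.]), array([577., 152.]), array([604., 196.]), array([629., 127.]), array([672., 268.])]
```

View pics/q.png

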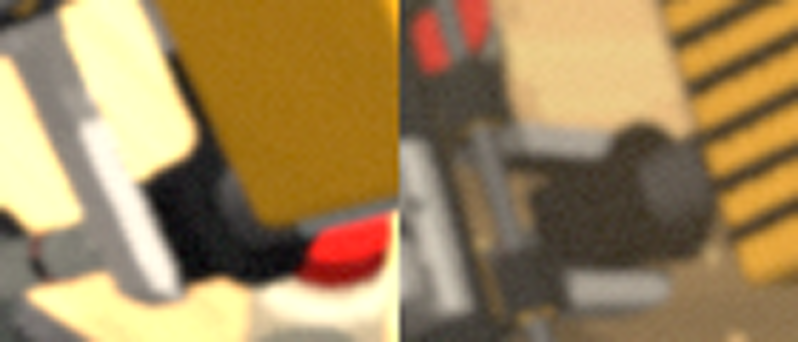

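arm_command --pt "0.2 2 -1 0 0" --pt "0.2 4 -1 0 0" --pt "0.2 6 -1 0.2 0" --pt "0.2 9 -1 0.3 0" --pt "0.2 12 -1 0.4 0" --pt "0.2 15 -1 0.5 0" --pt "0.2 18 -1 0.6 0" --pt "0.2 20 -1 0.6 0"

```text
clock: 17.1
eef_pos: [621.5, 0.3, 148.0]
eef_rot: [3.137, 0.664, 1.824]
wrist_force: [23.1, -5.1, -6.3]
finger_gap: 42.3
finger_force: 20.0
```

```bash
python3 rel.py; python3 - <<'E'
from fit import *
# lamp shift along the boom: match top/side lamp patch against before-picture template
X=frames(np.load('p.npy'))[3];c=frames(np.load('p.npy'))[5]
for n,nm,bx in(('t','top',(118,200,292,366)),('s','side',(142,220,305,410))):
    now=imaging.camera(nm)['img']; a=Z['img'+n][bx[0]:bx[1],bx[2]:bx[3]]
    m=cv2.matchTemplate(now,a,cv2.TM_CCOEFF_NORMED);v=cv2.minMaxLoc(m);d=np.array(v[3])-(bx[2],bx[0])
    L=c+142*X+45*frames(np.load('p.npy'))[4]
    print(n,v[1],'shift px',d,'per 10mm down',proj(C[n],L-10*X)[0]-proj(C[n],L)[0])
E
```

```text
clock 17.1 J [ 0.19  0.54  1.5  -0.73  1.17  0.26] P [621.48   0.29 147.99] tilt 0.6641090591945444 az -75.06698848291624
turn so tool y // Y: -0.27308591439536656 -0.27308591439536656
TCP in collar [-15.57  -1.2    0.18] tool axes in collar
 [[-1.    0.   -0.04]
 [ 0.    1.    0.  ]
 [ 0.04  0.   -1.  ]]
gap 42.31085536767634 f 19.995033591985703 wf [23.09 -5.05 -6.28] wf collar [  4.21  21.03 -11.76]
t 0.9444704651832581 shift px [-6  3] per 10mm down [-4.34658698  2.17047907]
s 0.8013460040092468 shift px [-7  3] per 10mm down [-4.48719765  1.62243269]
```

arm_command --pt "0.2 3 0 0.1 0" --pt "0.2 6 0 0.2 0" --pt "0.2 9 0 0.3 0" --pt "0.2 12 0 0.4 0" --pt "0.2 14 0 0.5 0" --pt "0.2 14 0 0.5 0"

```text
clock: 17.95
eef_pos: [618.7, 10.8, 138.9]
eef_rot: [3.137, 0.664, 1.824]
wrist_force: [21.5, -2.3, -7.3]
finger_gap: 42.2
finger_force: 20.0
```

```bash
cat > slide.py <<'E'
from fit import *
from scipy.ndimage import gaussian_filter
# travel d: warp-free subpixel shift of the lamp by upsampled template matching
p=np.load('p.npy');o,h,Y,X,Zc,c=frames(p);L=c+142*X+45*Zc
for n,nm,bx in(('t','top',(118,195,296,366)),('s','side',(142,215,312,408))):
    now=np.mean([imaging.camera(nm)['img'].astype(np.float32) for _ in range(2)],0).astype(np.float32); up=lambda a:cv2.GaussianBlur(cv2.resize(a,None,fx=5,fy=5,interpolation=cv2.INTER_CUBIC),(0,0),4)
    a=up(Z['img'+n].astype(np.float32))[bx[0]*5:bx[1]*5,bx[2]*5:bx[3]*5];y0=bx[0]-5;x0=bx[2]-30
    m=cv2.matchTemplate(up(now)[y0*5:(bx[1]+25)*5,x0*5:(bx[3]+6)*5],a,cv2.TM_CCOEFF_NORMED);v=cv2.minMaxLoc(m)
    d=np.array(v[3])/5+(x0-bx[2],y0-bx[0])
    t=np.linspace(-5,90,951);e=[np.linalg.norm(proj(C[n],L-k*X)[0]-proj(C[n],L)[0]-d) for k in t]
    print(n,round(v[1],3),'px',d,'travel mm',t[np.argmin(e)].round(1),'resid px',min(e).round(2))
E
python3 slide.py; python3 rel.py
```

```text
t 0.932 px [-12.8   6.4] travel mm 29.9 resid px 0.02
s 0.779 px [-12.4   5. ] travel mm 28.7 resid px 0.49
clock 18.15 J [ 0.21  0.55  1.5  -0.73  1.16  0.28] P [618.73  10.78 138.88] tilt 0.6636669048302687 az -75.07097025709815
turn so tool y // Y: -0.26524547491140993 -0.26524547491140993
TCP in collar [-29.73  -1.17   0.2 ] tool axes in collar
 [[-1.    0.   -0.04]
 [ 0.    1.    0.  ]
 [ 0.04  0.   -1.  ]]
gap 42.02859580160886 f 19.997110068798065 wf [21.8  -2.02 -6.55] wf collar [ 1.54 20.55 -9.86]
```

arm_command --force 10 --pt "1 0 2.5 0 0" --pt "1 0 2.5 0 0" --pt "1 0 2.5 0 0" --pt "1 0 2.5 -30 0" --pt "1 0 2.5 -60 0" --pt "0.45 -20 2.5 -60 0" --pt "0.45 -40 2.5 -60 0" --pt "0.45 -40 2.5 -60 0" --pt "0.45 -40 2.5 -60 0" --pt "0.45 -40 2.5 -60 0"

```text
clock: 19.4
eef_pos: [617.4, 16.5, 209.5]
eef_rot: [-3.138, 0.663, 1.826]
wrist_force: [0.6, -0.6, 0.2]
finger_gap: 45.7
finger_force: 0.0
```

```bash
python3 slide.py; python3 rel.py
```

```text
t 0.931 px [-12.8   6.4] travel mm 29.9 resid px 0.02
s 0.83 px [-10.8   4.6] travel mm 25.1 resid px 0.65
clock 19.6 J [ 0.22  0.48  1.44 -0.7   1.28  0.19] P [617.57  16.66 209.92] tilt 0.6633008722250525 az -75.65173313708426
turn so tool y // Y: -0.1948378811018472 -0.1948378811018472
TCP in collar [11.45 -0.79 58.39] tool axes in collar
 [[-1.    0.   -0.04]
 [ 0.    1.   -0.01]
 [ 0.04 -0.01 -1.  ]]
gap 42.09995812486831 f 0.0 wf [0.15 1.   0.38] wf collar [-0.47  0.4   0.89]
```

arm_command --pt "0.45 0 2 25 0" --pt "0.45 0 2 45 0" --pt "0.45 0 2 58 0" --pt "0.45 0 2 58 0"

```text
clock: 20.1
eef_pos: [628.2, -18.4, 163.7]
eef_rot: [-3.138, 0.663, 1.825]
wrist_force: [0.2, -1.2, 0.8]
finger_gap: 42.1
finger_force: 0.8
```

```bash
python3 rel.py
```

```text
clock 20.1 J [ 0.16  0.53  1.47 -0.73  1.18  0.21] P [628.18 -18.4  163.73] tilt 0.6634497209487925 az -75.79440666558335
turn so tool y // Y: -0.21504870005924204 -0.21504870005924204
TCP in collar [ 9.7   0.5  -0.52] tool axes in collar
 [[-1.    0.   -0.04]
 [ 0.    1.   -0.01]
 [ 0.04 -0.01 -1.  ]]
gap 42.11115345381445 f 0.7645355863496661 wf [ 0.24 -1.23  0.77] wf collar [ 1.45 -0.09 -0.22]
```

arm_command --pt "0.45 2 0 0.1 0" --pt "0.45 3 0 0.1 0" --pt "0.45 4 0 0.2 0" --pt "0.45 5 0 0.2 0" --pt "0.45 6 0 0.2 0" --pt "0.45 7 0 0.3 0" --pt "0.45 8 0 0.3 0"

```text
clock: 20.98
eef_pos: [626.8, -11.5, 159.5]
eef_rot: [-3.14, 0.663, 1.825]
wrist_force: [-1.8, -1.7, 2.7]
finger_gap: 42.4
finger_force: 1.7
```

```bash
python3 slide.py; python3 rel.py
```

```text
t 0.888 px [-16.6   8.4] travel mm 39.1 resid px 0.1
s 0.669 px [-16.    6.4] travel mm 37.4 resid px 0.58
clock 21.175 J [ 0.17  0.54  1.48 -0.73  1.18  0.22] P [626.93 -11.58 159.4 ] tilt 0.6632231394472035 az -75.61621856694099
turn so tool y // Y: -0.22387039631618677 -0.22387039631618677
TCP in collar [1.62 1.03 0.62] tool axes in collar
 [[-1.    0.   -0.04]
 [ 0.    1.   -0.  ]
 [ 0.04 -0.   -1.  ]]
gap 42.397872225100016 f 0.8612888987374845 wf [ 0.   -0.73  1.71] wf collar [ 1.64 -0.18  0.85]
```

arm_command --pt "0.45 0.5 0 0 0" --pt "0.45 1 0 0 0"

```text
clock: 21.42
eef_pos: [626.8, -11.0, 158.9]
eef_rot: [-3.14, 0.664, 1.825]
wrist_force: [-0.7, -2.4, 3.2]
finger_gap: 42.1
finger_force: 1.8
```

arm_command --pt "0.45 0.5 0 0 0" --pt "0.45 1 0 0 0"

```text
clock: 21.68
eef_pos: [626.5, -10.2, 158.1]
eef_rot: [-3.14, 0.663, 1.825]
wrist_force: [-0.4, -1.0, 3.0]
finger_gap: 41.9
finger_force: 1.8
```

```bash
python3 slide.py; python3 rel.py
```

```text
t 0.887 px [-17.6   8.8] travel mm 41.4 resid px 0.01
s 0.662 px [-17.2   7. ] travel mm 40.5 resid px 0.73
clock 21.875 J [ 0.17  0.54  1.48 -0.73  1.18  0.23] P [626.51 -10.11 158.07] tilt 0.663284760154565 az -75.6301245801655
turn so tool y // Y: -0.2187634964434011 -0.2187634964434011
TCP in collar [-0.4   1.01  0.58] tool axes in collar
 [[-1.    0.   -0.04]
 [ 0.    1.   -0.  ]
 [ 0.04 -0.01 -1.  ]]
gap 42.29073775152993 f 1.5253060984326794 wf [ 0.14 -1.66  3.67] wf collar [ 3.62 -0.29  1.75]
```

arm_command --pt "0.45 0.5 0 0 0" --pt "0.45 1 0 0 0"

```text
clock: 22.12
eef_pos: [626.3, -9.5, 157.6]
eef_rot: [-3.14, 0.664, 1.825]
wrist_force: [0.4, -4.2, 5.4]
finger_gap: 42.2
finger_force: 2.5
```

arm_command --pt "0.45 0.5 0 0 0" --pt "0.45 1 0 0 0"

```text
clock: 22.38
eef_pos: [626.2, -9.1, 157.3]
eef_rot: [-3.14, 0.664, 1.824]
wrist_force: [0.8, -6.5, 6.8]
finger_gap: 42.4
finger_force: 4.4
```

```bash
python3 slide.py; python3 rel.py
```

```text
t 0.887 px [-18.2   9.2] travel mm 42.9 resid px 0.1
s 0.659 px [-18.    7.4] travel mm 42.5 resid px 0.84
clock 22.575 J [ 0.18  0.54  1.48 -0.73  1.18  0.23] P [626.24  -9.1  157.29] tilt 0.6642274605662617 az -75.63413835878924
turn so tool y // Y: -0.2436738277740318 -0.2436738277740318
TCP in collar [-1.71  1.    0.67] tool axes in collar
 [[-1.    0.   -0.04]
 [ 0.    1.   -0.  ]
 [ 0.04 -0.01 -1.  ]]
gap 42.3113440481536 f 3.84048268341985 wf [ 0.24 -5.32  4.91] wf collar [ 7.14 -1.13  0.4 ]
```

arm_command --pt "0.45 0.5 0 0 0" --pt "0.45 1 0 0 0"

```text
clock: 22.82
eef_pos: [626.2, -8.8, 157.1]
eef_rot: [-3.14, 0.665, 1.824]
wrist_force: [1.4, -9.8, 7.9]
finger_gap: 42.3
finger_force: 6.3
```

```bash
python3 rel.py|tail -2
```

```text
[ 0.03 -0.01 -1.  ]]
gap 42.323477314847864 f 6.311107265796636 wf [ 1.35 -9.83  7.88] wf collar [12.61 -1.21 -0.32]
```

The push force climbed to 12.6 N with almost no motion, so the lock has caught. I'll back off and check.

arm_command --pt "0.45 -4 0 0 0" --pt "0.5 -5 0 0 0" --pt "0.5 -5 0 -30 0" --pt "0.5 -5 0 -60 0" --pt "0.5 -5 0 -110 0" --pt "0.5 0 0 -160 0" --pt "0.5 30 0 -220 0" --pt "0.5 80 0 -260 0" --pt "0.5 130 0 -290 0" --pt "0.5 180 0 -300 0" --pt "0.5 180 0 -300 0"

```text
clock: 24.2
eef_pos: [542.9, 311.2, 278.7]
eef_rot: [-3.134, 0.664, 1.832]
wrist_force: [0.2, -0.1, -0.9]
finger_gap: 47.1
finger_force: 0.0
```

```bash
python3 slide.py; python3 rel.py|head -2; python3 - <<'E'
from h import *
s=imaging.camera('side')['img'];t=imaging.camera('top')['img']
b=np.hstack([s[130:345,215:430],t[110:290,195:395][:,:,:].repeat(1,0)[:180] if 0 else cv2.resize(t[110:290,190:400],(251,215))])
cv2.imwrite('pics/end.png',cv2.resize(b,None,fx=1.7,fy=1.7,interpolation=cv2.INTER_CUBIC)[:,:,::-1])
a=cv2.resize(t[140:230,220:340],(640,480),interpolation=cv2.INTER_CUBIC)
cv2.imwrite('pics/endt.png',a[:,:,::-1])
E
```

```text
t 0.92 px [-18.2   9.2] travel mm 42.9 resid px 0.1
s 0.834 px [-17.6   7.8] travel mm 42.0 resid px 1.35
clock 24.4 J [ 0.68  0.6   1.08 -0.6   1.74  0.41] P [544.88 307.43 282.5 ] tilt 0.6628422701963483 az -75.63730390128292
turn so tool y // Y: -0.30312788062111906 -0.30312788062111906
```

View pics/end.png

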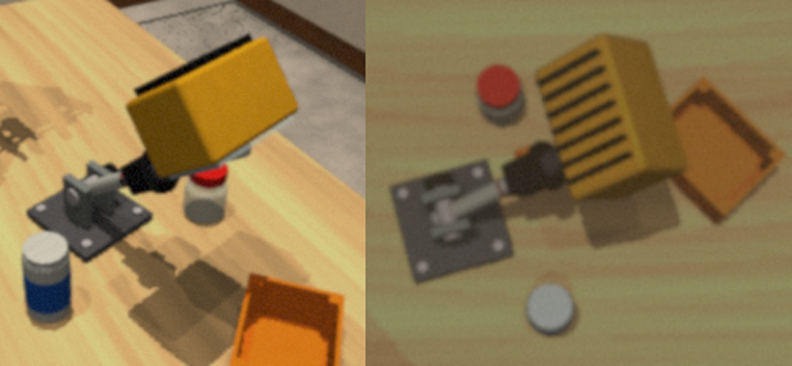

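View pics/endt.png

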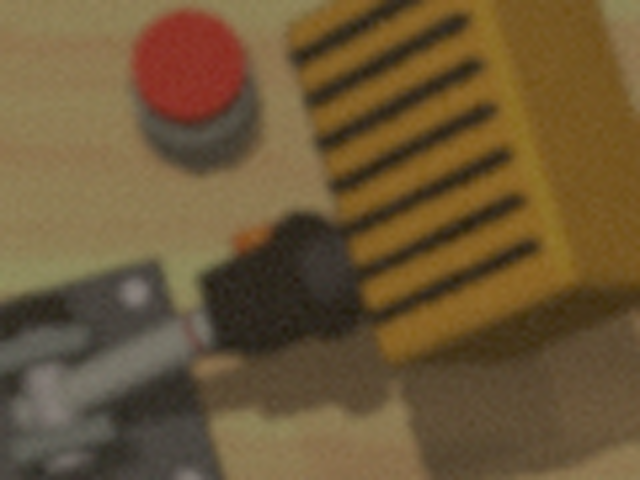

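The picture shows the collar one hole lower, with only one red band left bare at (195,330). The orange button stands proud at (252,240), and the jar, can and crate haven't moved.

```bash
python3 -c "
from cell import job
print(job.sign_off())"
```

```text
the job is handed in; nothing more can be done
None
```

The collar and lamp are one hole lower on the boom, with the button out and locked (it held against a 12.6 N push), the arm is clear, the jar, can and crate were not moved, and the job is handed in at about 24 s.

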